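# Take the flat battery out of the bobbin winder and put it on charge

## Robot

A 6-joint arm with a two-finger parallel gripper is mounted at the origin on the work surface. World frame = base frame: x ahead of the robot, y to its left, z up, the work surface at z = 0. Lengths are in mm, angles in rad, forces in N, time in s.
With the tool pointing down it reaches from about 350 to 875 mm from the base axis. Payload 4.2 kg.
Tool frame: the origin (TCP) lies midway between the tips of the shut fingers; the grasp point (between the pads) lies 19 mm behind it (arm.grip_depth is the distance from the TCP to the grasp point, in mm); z points along the fingers, x is the direction in which the jaws open and shut, and the axes are right-handed (so a half turn about z gives the same grasp; the last joint's range is limited). The gripper opens to 85 mm and grips with 20 to 120 N. Pads are 22 mm wide; open, the fingers measure 114 mm over their backs; the gripper's body (76 mm by 85 mm) begins 54 mm behind the grasp point. The pads swing forward as they close: fully open they stand 13 mm farther back than shut.
Start: joints at [1.602, 0.385, 0.008, 0, -1.194, -0.259], TCP at [141.115, 608.84, 231.312] pointing down, gripper open.
Joint ranges: [-3.14, 3.14], [-1.21, 2.06], [-1.07, 1.41], [-3.16, 2.05], [-2.99, -0.16], [-3.1, 3.1]. Speed limits (rad/s): [2.79, 2.79, 3.14, 3.14, 3.14, 3.14].

## Interface

Orientations are given as a unit quaternion [x, y, z, w].
In Python, from bench import arm, eyes, find_in, silhouettes gives the robot as it stands. The module is installed in compiled form; this text tells all that it offers.
- The arm moves only by the tool play_rows, never from a script. Its arguments are lists of equal length, an entry for each row: "offset": the shift along the world's x, y, z in mm, a list of three; "turn": the turn about the world's z in rad. In form: {"offset": [[x, y, z], ...], "turn": [turn, ...]}. A call has 1 to 12 rows; each row shifts and turns the pose as measured when the row begins; what a row does not reach is not made up. A row lasts 1/10 s, in which the tool goes at most 50 mm and 8.59 degrees, less where a joint would pass 70% of its speed; a pose out of reach is approached as far as the arm can. A call is refused whole if a number of a shift passes 50 or a number of a turn 0.15, either way. A call with a gripper value outside its range is refused whole. "grip" is the gripper's target within -1 to 1 (fully open at 1, half-way at 0, shut at -1), set as the call begins (left out, the last holds). The fingers move at their own pace and stop on an object; the grip force is fixed at half the most. Time passes only in rows, so rows that do not move let the fingers close. It gives the time, the measured TCP pose, the force and the opening at its end, in the units of the state.
- arm.read_state(): the state, without advancing time (a new reading comes with each control period).
- eyes.get_image(name): name is "side" or "top" or "wrist"; returns (picture, depth): 480x640x3 uint8, red, green, blue; 480x640 float32, mm along the optical axis (not along the pixel's ray), 0 where there is no reading.
- eyes.camera_params(name): a dict with "camera_matrix" (3x3 intrinsics, pixels), "dist" ([k1, k2, p1, p2, k3] as OpenCV has them; the pictures are not rectified), "camera_from_world" (4x4, takes a point from world to camera coordinates). Camera axes: x right, y down, z forward; pixel columns grow to the right and rows downward; lengths in mm; the calibration is good to about 2 mm. A picture is of the moment at which its call begins: read the wrist's pose just before it. camera_params takes no time and is no camera call; for the wrist camera it gives the pose at the moment of the call.
- arm.job_done(): hands the job in, once; it reports no verdict.
Trained networks look in the newest picture that a camera, given by its name, has taken for a name from the list of things; names that differ only in an ending like _2 or _b are one class to them, and where a whole thing is asked for, a point or a joint stands for the part that bears it (a point fixed in the world has none). Each returns a list of dicts, best first, with "score" (0 to 1); they miss things now and then, are a little off and sometimes report something else, mostly with a low value. They report only what shows in the picture. A call takes as long as a camera call. They do not tell look-alikes from the thing itself.
- find_in(camera, query): "bbox" ([centre column, centre row, width, height] in pixels, round what is visible of it).
- silhouettes(camera, query): "mask" (480x640 bool, what is visible of it) and "bbox" ([centre column, centre row, width, height] in pixels, round what is visible of it).
The state is a dict: "clock": time; "joints": joint angles; "joint_vel": joint speeds; "joint_efforts": joint torques, N m; "position": TCP position; "ee_rot": TCP orientation; "contact_force": force on the tool from outside, world axes, zero at the start; "wrist_torque": the same for the moment, N m; "gripper_width": finger opening in mm.
Only numpy, scipy, OpenCV 4.12 (cv2) and the standard library are available. Lean on these libraries where they do the work, as an engineer would, in place of code of your own. Each camera call takes 0.05 s, during which the arm holds its last target. There are 200 camera calls.

## Task

The bobbin winder's battery is flat. Pinch the two side tabs of its battery cover together, just firmly enough to free the hooks, lift the cover off without prying and stand it upright on the green cutting mat; then lift the battery pack out and push it gently home in the charger until it sits on the bottom of the pocket. Leave the other things on the desk where they are.

Things in the scene. Friction and masses are not known exactly. Their poses are not given: they have to be found in the camera images.
- winder: Bobbin winder: low grey box 104 (x) x 208 (y) x 46 mm high, screwed to the desk; origin centre of its underside. Its +y half bears spindle, bobbin and tension discs (to 38 mm above the deck); the battery bay is centred at x 0, y -45 mm. The lip of the bay's opening is what the cover's hooks catch under. Below the cover the pack stands in a well, floor 10 mm above the desk.
- cover_center (a point): Middle of the battery cover, 26 mm above the winder's deck, midway between its two press tabs. A white cap 49 (x) x 64 (y) x 44 mm, 0.1 kg, side play 1 mm, axes as the winder's. Its hooks reach 8 mm below its rim: off the winder it stands on them, this point 34 mm above what it stands on. Prying it up or bearing on it with over 25 N breaks the hooks.
- cover: The same cover; origin 26 mm below, at rim height. Ribbed tabs 24 mm wide, 26 high (13 to 39 above the rim) stand out of its -x and +x sides, 65 mm over both; worn and bent, each may stand 2.5 mm further in or out. Each is sprung: 6 N to start, 14 N at its stop 5.2 mm in, where it feels hard. Its hook, caught 4 mm under the lip, frees 4 to 5 mm in. Over 25 N on a tab it cracks.
- pack_center (a point): Middle (half-way up) of the black battery pack, a block 23.5 (x) x 39.5 (y) x 68 mm high, 0.10 to 0.17 kg, upright in the well under the cover. With the cover off it stands 32 mm out of the deck. Its two ends (+y, -y) are notched for the charger's catches; either way round is right.
- charger: Black charger, a block 84 (x) x 92 (y) x 42 mm high, fixed; origin centre of its underside. In the middle of its top is a pocket 26 (x) x 42 (y), 30 mm deep (floor 12 mm above the desk), mouth bevelled. Spring catches in the pocket's short (y) walls, 15 mm above its floor, hold the pack up until it is pushed past them (8 to 18 N; a jolt or push over 60 N harms it); home, it stands 38 mm out.
- mat: Green cutting mat with a grid, 220 (x) x 160 (y) x 3 mm thick, fixed flat on the desk; origin centre of its underside. Thread snips lie along its +y edge and a thimble stands near its +x -y corner; the middle is clear.
- thimble: Steel thimble, 19 mm wide, 21 mm high, standing on the mat; origin under its centre. To be left alone.
- snips: Steel thread snips lying on the mat, 130 mm long along x, 7 mm high; origin in the handles. To be left alone.
- cone_gold: Cone of gold thread, 52 mm wide, 104 mm high, beyond the winder; origin under its centre. To be left alone.
- cone_green: Cone of green thread, 52 mm wide, 104 mm high, beyond the winder; origin under its centre. To be left alone.
- bobbin: Spare aluminium bobbin, 21 mm wide, 11 mm high, on the robot's side of the winder. To be left alone.
- tape: Round tape measure, 54 mm wide, 16 mm high, on the robot's side of the winder. To be left alone.
- driver: Black-handled screwdriver, 150 mm long, lying beyond the winder. To be left alone.
Things that resemble listed ones, but are neither listed nor needed, are in the scene too. Several things have the shape of the winder; the one meant has the colours described above.

How it is judged (in metres and radians):
On the way, in this order (a step that is already met when the one before it is completed fails the run):
1. the cover is lifted clear of the winder (z of cover_center in the frame of winder above 0.1 m), for 0.1 s.
2. the pack is lifted clear of the winder (z of pack_center in the frame of winder above 0.085 m), for 0.1 s.
At the end, for the whole second after the job is handed in: Cover standing upright and released on the mat, its middle at least 25 mm inside the mat's edges; pack upright at the bottom of the charger's pocket (within 2.5 mm); both at rest (x of cover_center in the frame of mat between -0.085 and 0.085 m and y of cover_center in the frame of mat between -0.055 and 0.055 m and z of cover_center in the frame of mat below 0.042 m and angle between cover's own z axis and vertical below 0.15 rad and z of pack_center in the frame of charger below 0.0485 m and horizontal distance between pack_center and charger below 0.006 m and angle between pack's own z axis and vertical below 0.08 rad and linear speed of each of cover, pack below 0.02 m/s); the robot touches nothing.
It fails at once if the tabs are squeezed hard enough to crack (25 N on each, 50 N over both) (contact force between the fingers and cover above 50 N).
It fails at once if the cover is pried against its hooks or pressed against the winder (contact force between cover and winder above 25 N).
It fails at once if the pack is rammed into the charger (contact force between pack and charger above 60 N).
It fails at once if a bystander is shifted by over 20 mm (distance of any of thimble, snips, cone_gold, cone_green, bobbin, tape, driver from where it was at the start of the episode above 0.02 m).
It also fails if it takes over 64 s, if anything falls off the work surface, if the arm or the gripper's body presses on something with over 40 N, if the wrist force passes 120 N, or if a joint passes its speed limit or range.

## Working session

There is one attempt and no reset: what is moved stays moved. The work goes in short steps, Python scripts to look and compute and a tool call to move; the robot and the scene stay as the last step left them, time stands still between calls to the robot, and variables do not carry over. Pictures are saved under pics/ and viewed, on a budget of 10 in all, crops included, one or two more only if the job needs it, and the job is handed in when it is done.

Besides the shell and the picture viewer there is one more tool, called after "Emit:" by a JSON object that holds its "name" and its "arguments", one argument or row to a line. play_rows: Moves the arm, as the interface text tells. Its arguments: {"type":"object","properties":{"offset":{"type":"array","items":{"type":"array","items":{"type":"number"}}},"turn":{"type":"array","items":{"type":"number"}},"grip":{"type":"number"}},"required":["offset","turn"]}

```bash
mkdir -p pics; cat > h.py <<'E'
import numpy as np,cv2
from bench import arm,eyes,find_in,silhouettes
def cloud(cam,pic=None,dep=None,P=None):
    if dep is None: P=eyes.camera_params(cam); pic,dep=eyes.get_image(cam)
    K=np.array(P["camera_matrix"]);D=np.array(P["dist"]);T=np.array(P["camera_from_world"])
    v,u=np.mgrid[0:480,0:640]
    n=cv2.undistortPoints(np.stack([u,v],-1).reshape(-1,1,2).astype(np.float32),K,D).reshape(480,640,2)
    c=np.concatenate([n*dep[...,None],dep[...,None]],-1)
    w=(c-T[:3,3])@T[:3,:3]
    w[dep==0]=np.nan
    return pic,w
E
python3 - <<'E'
from h import *
s=arm.read_state();print(s)
ims=[]
for c in("top","side","wrist"):
    p,w=cloud(c); np.save(f"/tmp/{c}.npy",w); cv2.imwrite(f"pics/{c}0.png",p[...,::-1])
    for q in("winder","cover","charger","mat"):
        for r in silhouettes(c,q)[:3]:
            m=r["mask"]; print(c,q,round(r["score"],2),np.round(r["bbox"]),np.round(np.nanmedian(w[m],0)))
E
```

```text
{'clock': 0.0, 'joints': array([ 1.60159531e+00,  3.85541393e-01,  6.60948416e-03, -5.00679159e-04,
       -1.19399363e+00, -2.58620407e-01]), 'joint_vel': array([ 0.00066828,  0.0005364 , -0.00063298, -0.00108144,  0.0001791 ,
        0.00065411]), 'joint_efforts': array([ 4.27093819e-04, -3.92290306e+01,  1.88403136e+01,  4.18634087e+00,
       -4.69863691e-03,  2.85754609e-06]), 'position': array([140.9967693 , 608.28129596, 230.2240919 ]), 'ee_rot': array([-6.22078515e-01,  7.82954107e-01, -7.14394491e-04, -8.22900553e-04]), 'contact_force': array([ 0.71507672, -0.26565167, -0.56401514]), 'wrist_torque': array([ 0.0027743 , -0.01373577, -0.02568729]), 'gripper_width': 85.19886718909986}
top winder 0.83 [453. 378. 106.  72.] [ 225. -255.   45.]
top winder 0.77 [165. 399. 108.  78.] [194. 332.  45.]
top winder 0.6 [310. 203. 101.  71.] [593.  53.  46.]
top cover 0.83 [334. 198.  33.  27.] [595. -12.  89.]
top charger 0.8 [462. 264.  50.  58.] [ 464. -286.   41.]
top mat 0.65 [181. 263.  96. 115.] [471. 315.   3.]
side winder 0.92 [236. 384.  84. 111.] [ 218. -285.   46.]
side winder 0.84 [175. 215.  66.  59.] [187. 310.  45.]
side winder 0.67 [354. 246.  74.  70.] [575.  -2.  46.]
side cover 0.95 [362. 243.  29.  32.] [591. -30.  87.]
side charger 0.73 [359. 357.  53.  60.] [ 460. -304.   41.]
side charger 0.22 [307. 209.   6.   8.] [543. 238.  15.]
side mat 0.87 [277. 204.  75.  34.] [471. 313.   5.]
side mat 0.34 [282. 192.  41.   8.] [498. 379.  10.]
wrist winder 0.6 [561. 100. 153. 200.] [187. 410.  46.]
```

View pics/top0.png

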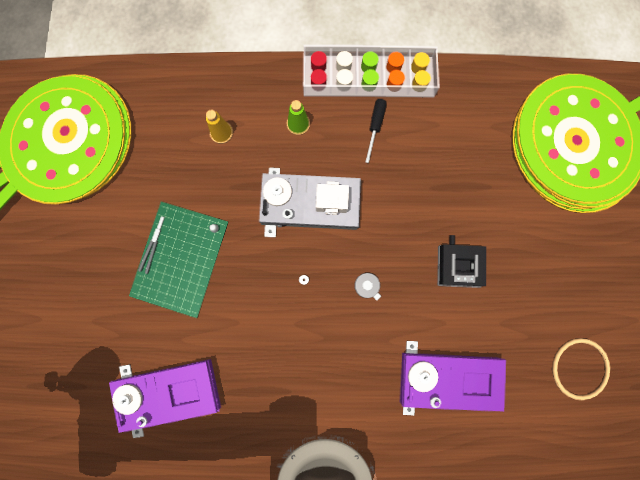

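View pics/side0.png

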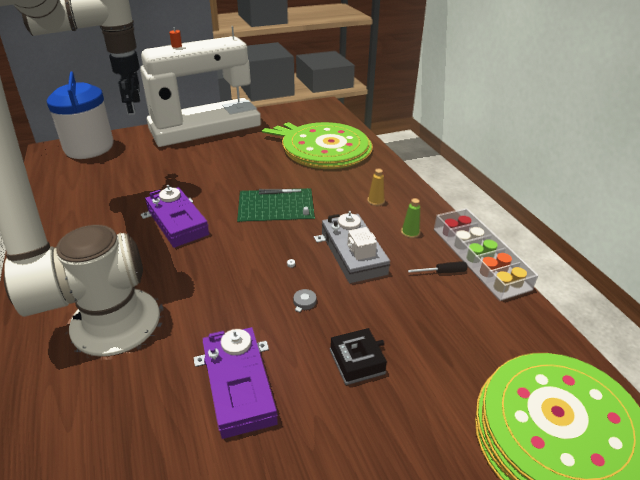

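The pictures show the grey winder (top 310,200) with its white cover at (332,197), the mat at (180,260) and the charger at (463,266). The two purple winders are decoys. Next I'll fit exact poses.

```bash
python3 - <<'E'
from h import *
for cam in("top","side"):
    w=np.load(f"/tmp/{cam}.npy")
    def rect(n,x,y,r,z0,z1):
        m=(abs(w[...,0]-x)<r)&(abs(w[...,1]-y)<r)&(w[...,2]>z0)&(w[...,2]<z1)
        m=cv2.morphologyEx(m.astype(np.uint8),cv2.MORPH_OPEN,np.ones((2,2)))>0
        p=w[m]; R=cv2.minAreaRect(p[:,:2].astype(np.float32)); print(cam,n,m.sum(),np.round(R[0],1),np.round(R[1],1),round(R[2],1),"z",np.round(np.median(p[:,2]),1))
    rect("deck",590,25,140,41,50)
    rect("covertop",595,-25,60,85,95)
    rect("cover",595,-25,60,58,95)
    rect("tabs",595,-25,60,60,84)
    rect("charger",465,-300,75,38,45)
    rect("mat",470,315,150,1.5,5)
E
```

```text
top deck 3074 [601.7  29.9] [213.7 107.4] 87.5 z nan
top covertop 771 [593.2 -20.7] [23.8 83.9] 33.3 z nan
top cover 918 [601.8 -16. ] [66.5 71.2] 87.1 z nan
top tabs 62 [571.3 -13.1] [62.9 10. ] 89.8 z 61.0
top charger 1381 [ 456.9 -303.3] [ 72.5 125.3] 13.5 z nan
top mat 2663 [457.3 310.8] [193.7 235.7] 51.4 z nan
side deck 1040 [653.6  23.4] [250.6  99.6] 54.7 z nan
side covertop 385 [610.7   6.5] [108.6  80. ] 86.6 z nan
side cover 651 [625.1  24. ] [163.5  65. ] 63.0 z nan
side tabs 219 [598.6 -26.5] [54.2 72.9] 69.8 z nan
side charger 1279 [ 493.4 -300.3] [155.1  65. ] 44.3 z nan
side mat 1022 [472.1 298.5] [311.8 296.7] 89.1 z 3.2
```

Emit:
{"name": "play_rows", "arguments": {
  "offset": [
    [28, -40, 0],
    [28, -40, 0],
    [28, -40, 0],
    [28, -40, 0],
    [28, -40, 0],
    [28, -40, 0],
    [28, -40, 0],
    [28, -40, 0],
    [28, -40, 0],
    [28, -40, 0],
    [28, -40, 0],
    [28, -40, 0]
  ],
  "turn": [-0.1, -0.1, -0.1, -0.1, -0.1, -0.1, -0.1, -0.1, -0.1, -0.1, -0.1, -0.1],
  "grip": 1
}}

```text
clock: 1.95
position: [480.1, 118.9, 233.1]
ee_rot: [-0.054, 0.999, 0.002, 0.005]
contact_force: [0.5, 0.4, 0.0]
gripper_width: 85.4
```

```bash
python3 - <<'E'
from h import *
s=arm.read_state();q=s["ee_rot"];print(s["clock"],s["position"],q,np.arctan2(2*q[0]*q[1],q[0]**2-q[1]**2),s["joints"])
P=eyes.camera_params("wrist");T=np.array(P["camera_from_world"]);print("cam",-T[:3,:3].T@T[:3,3],T[2,:3],np.array(P["camera_matrix"])[0,0])
E
```

```text
1.95 [480.13898508 118.90056896 233.12534469] [-0.05350456  0.9985555   0.00157386  0.00465732] -3.034531117780493 [ 0.57291913  0.15536003 -0.30710637  0.00212292 -1.09868217 -0.46681392]
cam [487.09792449  44.4564125  375.18365403] [-0.02236688  0.29250321 -0.95600293] 426.29904278032797
```

Emit:
{"name": "play_rows", "arguments": {
  "offset": [
    [29, -34, 0],
    [29, -34, 0],
    [29, -34, 0],
    [29, -34, 0],
    [0, 0, 0],
    [0, 0, 0]
  ],
  "turn": [-0.05, -0.05, -0.05, 0, 0, 0]
}}

```text
clock: 2.55
position: [602.7, -29.6, 233.2]
ee_rot: [0.03, 1.0, 0.001, 0.006]
contact_force: [-0.6, -0.1, -0.3]
gripper_width: 85.7
```

```bash
cat >> h.py <<'E'
def tcp():
    s=arm.read_state();q=s["ee_rot"];return s["clock"],np.round(s["position"],1),"yaw",round(float(np.degrees(np.arctan2(2*q[0]*q[1],q[0]**2-q[1]**2)))%180,2),np.round(s["contact_force"],1),round(s["gripper_width"],1)
def rect(w,n,x,y,rx,ry,z0,z1):
    m=(abs(w[...,0]-x)<rx)&(abs(w[...,1]-y)<ry)&(w[...,2]>z0)&(w[...,2]<z1)
    k,l,st,_=cv2.connectedComponentsWithStats(m.astype(np.uint8))
    m=l==1+np.argmax(st[1:,4])
    p=w[m];R=cv2.minAreaRect(p[:,:2].astype(np.float32));print(n,len(p),np.round(R[0],1),np.round(R[1],1),round(R[2],1),"med",np.round(np.median(p,0),1))
E
python3 - <<'E'
from h import *
print(tcp())
p,w=cloud("wrist"); cv2.imwrite("pics/w1.png",p[...,::-1]); np.save("/tmp/w1.npy",w)
rect(w,"deck",597,25,80,130,42,49)
rect(w,"covertop",597,-20,60,60,87,95)
rect(w,"cover",597,-20,60,60,60,95)
for z in(60,65,70,75,80,85): rect(w,z,597,-20,60,60,z,z+5)
E
```

```text
(2.55, array([602.7, -29.6, 233.2]), 'yaw', 176.57, array([-0.6, -0.1, -0.3]), 85.7)
deck 17523 [602.9  33.3] [208.5 104.4] 87.2 med [596.6  22.5  45.7]
covertop 6037 [600.6 -12.7] [64.4 49.3] 86.7 med [600.4 -14.4  89.7]
cover 7273 [600.6 -12.7] [64.6 64.6] 87.0 med [600.3 -16.8  89.5]
60 92 [597.6 -44.5] [ 0.6 45.2] 87.1 med [598.8 -44.6  62.4]
65 66 [602.8 -44.8] [ 0.5 40.3] 87.2 med [599.9 -44.7  67.9]
70 87 [599.  -44.5] [ 0.6 48.8] 87.3 med [601.  -44.7  72.7]
75 46 [612.7 -45.1] [ 0.5 20.6] 86.6 med [612.  -45.2  77.8]
80 210 [572.4 -11.6] [23.8  6.6] 88.0 med [572.2 -11.9  84.4]
85 4065 [602.6 -12.8] [64.6 58.1] 87.1 med [600.3 -14.8  89.4]
```

View pics/w1.png

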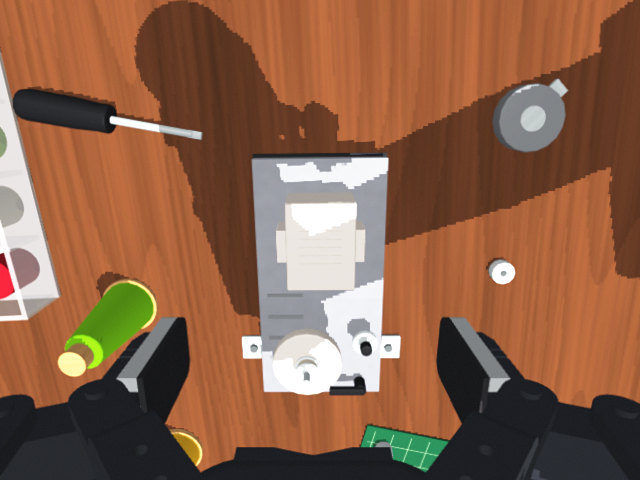

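The cover centre is at (600.6, -12.5), yaw -2.9°, and the tabs span about 64.6 mm symmetrically. I'll go down over it now.

Emit:
{"name": "play_rows", "arguments": {
  "offset": [
    [-2, 17.5, 0],
    [0, 0, -40],
    [0, 0, -40],
    [0, 0, -30],
    [0, 0, 0],
    [0, 0, 0]
  ],
  "turn": [0.01, 0, 0, 0, 0, 0]
}}

```text
clock: 3.2
position: [598.4, -1.2, 125.8]
ee_rot: [0.018, 1.0, 0.002, 0.011]
contact_force: [1.0, -0.3, 0.5]
gripper_width: 85.6
```

```bash
python3 - <<'E'
from h import *
print(tcp())
p,w=cloud("wrist"); cv2.imwrite("pics/w2.png",p[...,::-1])
# tabs in cover frame
a=np.radians(-2.9);c=np.array([600.6,-12.4]);d=w[...,:2]-c
X=d[...,0]*np.cos(a)+d[...,1]*np.sin(a);Y=-d[...,0]*np.sin(a)+d[...,1]*np.cos(a);Z=w[...,2]
for n,m in(("body",(Z>87)&(Z<95)&(abs(X)<60)&(abs(Y)<50)),("tabs",(Z>75)&(Z<87)&(abs(X)<45)&(abs(X)>25)&(abs(Y)<20))):
    print(n,m.sum(),"X",np.round(np.percentile(X[m],[0.5,2,98,99.5]),1),"Y",np.round(np.percentile(Y[m],[0.5,2,98,99.5]),1),np.median(Z[m]))
m=(abs(Y)<60)&(abs(X)<70)&(Z>96)
print("finger tip z",[np.round(np.nanpercentile(Z[(abs(Y)<25)&(X*s>36)&(X*s<70)&(Z>52)],[0,2,5,50]),1) for s in(-1,1)])
E
```

```text
(3.2, array([598.4,  -1.2, 125.8]), 'yaw', 177.98, array([ 1. , -0.3,  0.5]), 85.6)
body 15000 X [-24.3 -23.6  23.2  24. ] Y [-32.2 -31.5  29.9  31. ] 89.69919144751611
tabs 1533 X [-31.6 -31.3  31.1  31.4] Y [-12.5 -12.4  11.1  11.6] 84.61981465335572
finger tip z [array([137.2, 143.2, 148.2, 189. ]), array([138.8, 144.7, 149.3, 188.9])]
```

View pics/w2.png

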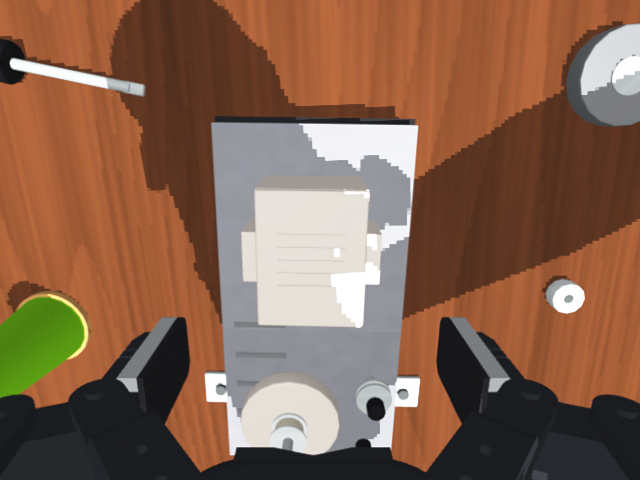

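Emit:
{"name": "play_rows", "arguments": {
  "offset": [
    [1, -6, -10],
    [1, -5, -10],
    [0, 0, -10],
    [0, 0, 0],
    [0, 0, 0]
  ],
  "turn": [-0.008, -0.007, 0, 0, 0]
}}

```text
clock: 3.75
position: [603.0, -12.2, 98.5]
ee_rot: [0.026, 1.0, 0.003, 0.015]
contact_force: [-0.0, 0.7, 0.3]
gripper_width: 85.5
```

Emit:
{"name": "play_rows", "arguments": {
  "offset": [
    [-2.5, -0.5, -40]
  ],
  "turn": [0]
}}

```text
clock: 3.85
position: [605.8, -12.0, 63.6]
ee_rot: [0.025, 0.999, 0.004, 0.022]
contact_force: [1.3, 1.0, 0.4]
gripper_width: 85.0
```

Emit:
{"name": "play_rows", "arguments": {
  "offset": [
    [0, 0, -8]
  ],
  "turn": [0]
}}

```text
clock: 3.95
position: [602.4, -12.7, 51.8]
ee_rot: [0.026, 1.0, 0.004, 0.018]
contact_force: [-0.8, -0.8, -0.4]
gripper_width: 85.6
```

```bash
python3 -c "
from h import *
s=arm.read_state();print(tcp(),s['ee_rot'],s['joints'],s['joint_vel'])
eyes.get_image('wrist');s=arm.read_state();print(tcp(),s['ee_rot'],s['joints'])"
```

```text
(3.95, array([602.4, -12.7,  51.8]), 'yaw', 177.07, array([-0.8, -0.8, -0.4]), 85.6) [0.02556246 0.99950525 0.00395414 0.01789386] [ 0.2484703   0.51258988 -0.29206888  0.00310778 -0.72954538 -0.30188826] [-0.0016887   0.02501012  0.04782267  0.06372285  0.16440449 -0.00240846]
(4.0, array([604.5, -12.5,  53.4]), 'yaw', 177.15, array([-0.2,  0.5, -0.4]), 85.6) [0.02484253 0.99948407 0.00387537 0.01998579] [ 0.24855519  0.51176927 -0.28921949  0.00499669 -0.72923111 -0.30191408]
```

Emit:
{"name": "play_rows", "arguments": {
  "offset": [
    [-2, 0, 40],
    [0, 0, 10]
  ],
  "turn": [0, 0]
}}

```text
clock: 4.2
position: [603.0, -12.9, 104.5]
ee_rot: [0.024, 1.0, 0.003, 0.019]
contact_force: [0.4, 0.1, 0.7]
gripper_width: 85.3
```

```bash
cat > s.py <<'E'
from h import *
for i in range(3):
    eyes.get_image("wrist")
    s=arm.read_state();print(tcp(),np.round(s["ee_rot"],4))
E
python3 s.py
```

```text
(4.25, array([602.5, -12.8, 104.3]), 'yaw', 177.19, array([ 0.6, -0.7,  1.3]), 85.4) [0.0245 0.9995 0.003  0.0185]
(4.3, array([601.6, -12.7, 102.5]), 'yaw', 177.15, array([-0.2,  0.4, -0.9]), 85.4) [0.0249 0.9995 0.0031 0.0175]
(4.35, array([600.5, -12.9, 101. ]), 'yaw', 177.12, array([-0.1,  0.1, -1. ]), 85.4) [0.0251 0.9995 0.003  0.0161]
```

```bash
python3 s.py; python3 s.py
```

```text
(4.4, array([599.7, -13. ,  99.8]), 'yaw', 177.11, array([-0.2, -0.5,  0.2]), 85.4) [0.0252 0.9996 0.0028 0.015 ]
(4.45, array([599.3, -13.1,  99.1]), 'yaw', 177.11, array([ 0.2, -0.1,  0.1]), 85.0) [0.0252 0.9996 0.0026 0.0143]
(4.5, array([599.1, -13.2,  98.7]), 'yaw', 177.11, array([-1. ,  0.8, -0.2]), 85.4) [0.0252 0.9996 0.0025 0.0139]
(4.55, array([599.1, -13.2,  98.5]), 'yaw', 177.11, array([0. , 0.6, 0.4]), 85.5) [0.0252 0.9996 0.0024 0.0137]
(4.6, array([599.1, -13.2,  98.5]), 'yaw', 177.12, array([ 0.5,  0.1, -0.3]), 85.5) [0.0252 0.9996 0.0024 0.0137]
(4.65, array([599.1, -13.2,  98.4]), 'yaw', 177.12, array([-0.1, -0. ,  0.5]), 85.6) [0.0252 0.9996 0.0024 0.0137]
```

Emit:
{"name": "play_rows", "arguments": {
  "offset": [
    [1.5, 0.3, -50]
  ],
  "turn": [0]
}}

```text
clock: 4.75
position: [606.5, -12.0, 55.0]
ee_rot: [0.024, 0.999, 0.004, 0.022]
contact_force: [2.0, 0.5, 0.4]
gripper_width: 85.4
```

```bash
python3 s.py >/dev/null; python3 s.py|tail -2
```

```text
(5.0, array([601.2, -13. ,  49.8]), 'yaw', 177.16, array([ 0.3,  0.5, -0.2]), 85.3) [0.0248 0.9996 0.0021 0.0139]
(5.05, array([601.8, -12.8,  50.7]), 'yaw', 177.15, array([ 0.6, -0.3, -0.1]), 85.5) [0.0248 0.9996 0.0024 0.0149]
```

Emit:
{"name": "play_rows", "arguments": {
  "offset": [
    [-1, 0, -2.5],
    [0, 0, 0],
    [0, 0, 0],
    [0, 0, 0]
  ],
  "turn": [0, 0, 0, 0],
  "grip": 0.6
}}

```text
clock: 5.45
position: [603.2, -12.3, 53.6]
ee_rot: [0.025, 1.0, 0.003, 0.019]
contact_force: [-0.3, 0.3, -0.5]
gripper_width: 68.1
```

```bash
python3 s.py|tail -1
```

```text
(5.6, array([603.3, -12.3,  53.2]), 'yaw', 177.19, array([-0.1,  0.8, -0.2]), 68.4) [0.0245 0.9995 0.0033 0.0192]
```

Emit:
{"name": "play_rows", "arguments": {
  "offset": [
    [-2.5, -0.5, -4.5]
  ],
  "turn": [0],
  "grip": 0.5
}}

```text
clock: 5.7
position: [601.0, -12.8, 49.1]
ee_rot: [0.024, 1.0, 0.003, 0.02]
contact_force: [0.6, -1.0, 0.1]
gripper_width: 63.9
```

```bash
python3 s.py >/dev/null; python3 s.py|tail -2
```

```text
(5.95, array([600.7, -12.8,  48.4]), 'yaw', 177.19, array([-1.1,  0. , -0.1]), 63.7) [0.0245 0.9995 0.0033 0.019 ]
(6.0, array([600.7, -12.9,  48.5]), 'yaw', 177.19, array([-0.7, -0.5, -0.3]), 63.9) [0.0245 0.9995 0.0033 0.0191]
```

Emit:
{"name": "play_rows", "arguments": {
  "offset": [
    [0, 0, 0],
    [0, 0, 0],
    [0, 0, 0]
  ],
  "turn": [0, 0, 0],
  "grip": 0.4
}}

```text
clock: 6.3
position: [601.1, -12.9, 49.6]
ee_rot: [0.024, 1.0, 0.003, 0.019]
contact_force: [-0.5, -0.2, 0.2]
gripper_width: 60.4
```

Emit:
{"name": "play_rows", "arguments": {
  "offset": [
    [0, 0, 0],
    [0, 0, 0],
    [0, 0, 0]
  ],
  "turn": [0, 0, 0],
  "grip": 0.33
}}

```text
clock: 6.6
position: [601.3, -12.9, 50.2]
ee_rot: [0.024, 1.0, 0.003, 0.02]
contact_force: [-0.8, 0.1, 2.0]
gripper_width: 57.2
```

Emit:
{"name": "play_rows", "arguments": {
  "offset": [
    [0, 0, 0],
    [0, 0, 0],
    [0, 0, 0]
  ],
  "turn": [0, 0, 0],
  "grip": 0.3
}}

```text
clock: 6.9
position: [601.4, -12.9, 50.5]
ee_rot: [0.024, 1.0, 0.003, 0.02]
contact_force: [-1.1, 0.3, 3.2]
gripper_width: 55.6
```

Emit:
{"name": "play_rows", "arguments": {
  "offset": [
    [0, 0, 0],
    [0, 0, 0],
    [0, 0, 0]
  ],
  "turn": [0, 0, 0],
  "grip": 0.27
}}

```text
clock: 7.2
position: [601.4, -12.9, 50.7]
ee_rot: [0.024, 1.0, 0.003, 0.02]
contact_force: [-1.9, 0.2, 2.7]
gripper_width: 54.8
```

Emit:
{"name": "play_rows", "arguments": {
  "offset": [
    [0, 0, 0],
    [0, 0, 0],
    [0, 0, 0]
  ],
  "turn": [0, 0, 0],
  "grip": 0.25
}}

```text
clock: 7.5
position: [601.5, -12.9, 50.9]
ee_rot: [0.024, 1.0, 0.003, 0.02]
contact_force: [0.1, 0.0, 3.7]
gripper_width: 54.0
```

Emit:
{"name": "play_rows", "arguments": {
  "offset": [
    [0, 0, 0],
    [0, 0, 0],
    [0, 0, 0]
  ],
  "turn": [0, 0, 0],
  "grip": 0.235
}}

```text
clock: 7.8
position: [601.4, -12.9, 51.0]
ee_rot: [0.024, 1.0, 0.003, 0.02]
contact_force: [-1.0, 0.5, 3.8]
gripper_width: 52.9
```

Emit:
{"name": "play_rows", "arguments": {
  "offset": [
    [0, 0, 1],
    [0, 0, 1]
  ],
  "turn": [0, 0]
}}

```text
clock: 8.0
position: [601.0, -12.9, 51.8]
ee_rot: [0.024, 1.0, 0.003, 0.019]
contact_force: [-0.2, -0.2, -1.1]
gripper_width: 52.9
```

Emit:
{"name": "play_rows", "arguments": {
  "offset": [
    [0, 0, 2],
    [0, 0, 2]
  ],
  "turn": [0, 0]
}}

```text
clock: 8.2
position: [600.3, -12.9, 54.6]
ee_rot: [0.025, 1.0, 0.003, 0.018]
contact_force: [-0.0, 0.3, -1.2]
gripper_width: 53.2
```

Emit:
{"name": "play_rows", "arguments": {
  "offset": [
    [0, 0, 2],
    [0, 0, 2]
  ],
  "turn": [0, 0]
}}

```text
clock: 8.4
position: [600.2, -13.0, 58.5]
ee_rot: [0.025, 1.0, 0.003, 0.018]
contact_force: [0.8, -0.2, -1.7]
gripper_width: 52.9
```

Emit:
{"name": "play_rows", "arguments": {
  "offset": [
    [0, 0, 10],
    [0, 0, 15],
    [0, 0, 20],
    [0, 0, 25],
    [0, 0, 25],
    [0, 0, 20],
    [0, 0, 10]
  ],
  "turn": [0, 0, 0, 0, 0, 0, 0]
}}

```text
clock: 9.1
position: [598.7, -13.4, 191.0]
ee_rot: [0.025, 1.0, 0.003, 0.018]
contact_force: [0.7, -0.1, -0.4]
gripper_width: 52.8
```

```bash
python3 s.py; python3 - <<'E'
from h import *
p,w=cloud("wrist"); cv2.imwrite("pics/w3.png",p[...,::-1]); t=tcp();print(t)
x,y,z=t[1]; rect(w,"cover",x,y,60,50,z+30,z+50)
rect(w,"packtop",600,-12,30,40,70,90); rect(w,"deck",600,20,80,130,43,48)
w0=np.load("/tmp/top.npy")
w=np.load("/tmp/top.npy")
def R(n,x,y,r,z0,z1): rect(w,n,x,y,r,r,z0,z1)
R("charger",465,-300,75,39,44);R("mat",470,315,150,2,5)
E
```

```text
(9.15, array([599.5, -13.3, 192.4]), 'yaw', 177.2, array([ 0.7, -0.6,  0.9]), 52.8) [0.0244 0.9995 0.0029 0.0188]
(9.2, array([598.9, -13.3, 190.5]), 'yaw', 177.17, array([ 0.5,  0.1, -1.1]), 52.9) [0.0247 0.9995 0.0029 0.0178]
(9.25, array([597.9, -13.3, 188.6]), 'yaw', 177.15, array([-0.4,  0.1, -1.6]), 53.5) [0.0249 0.9996 0.0028 0.016 ]
(9.3, array([597.2, -13.4, 187.3]), 'yaw', 177.14, array([-1.1,  0.1, -1.3]), 53.4)
cover 35316 [596.5 -17.4] [81.9 58.9] 0.3 med [596.7 -23.  227.1]
packtop 1207 [599.9 -23.2] [18.6 23.3] 87.7 med [599.7 -24.1  77.6]
deck 11766 [599.7 -32.4] [ 76.6 104.5] 87.2 med [597.4 -46.6  45.7]
charger 1273 [ 463.7 -290.4] [90.9 84.9] 87.5 med [ 463.6 -289.    41.5]
mat 3546 [477.9 318.3] [166.8 225. ] 72.8 med [473.2 314.7   3.2]
```

View pics/w3.png

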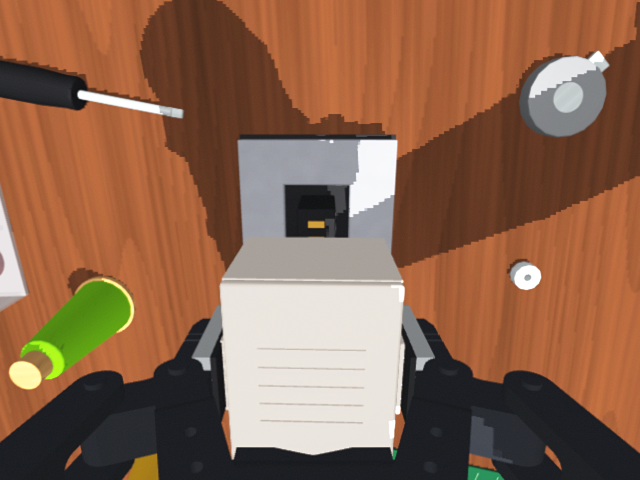

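Cover is held and the pack is exposed. Moving to the mat centre, about (474, 316).

Emit:
{"name": "play_rows", "arguments": {
  "offset": [
    [-10, 25, 0],
    [-16, 44, 0],
    [-16, 44, 0],
    [-16, 44, 0],
    [-16, 44, 0],
    [-16, 44, 0],
    [-16, 44, 0],
    [-8, 20, 0]
  ],
  "turn": [0, 0, 0, 0, 0, 0, 0, 0]
}}

```text
clock: 10.1
position: [472.4, 299.5, 172.8]
ee_rot: [0.03, 1.0, -0.004, 0.004]
contact_force: [0.6, -0.5, -1.0]
gripper_width: 53.0
```

```bash
python3 s.py; python3 s.py|tail -1; python3 - <<'E'
from h import *
p,w=cloud("top"); cv2.imwrite("pics/t4.png",p[...,::-1]); np.save("/tmp/t4.npy",w)
p,w=cloud("wrist"); cv2.imwrite("pics/w4.png",p[...,::-1]);t=tcp();print(t)
x,y,z=t[1]
m=(w[...,2]>1.8)&(w[...,2]<25)&(abs(w[...,0]-474)<150)&(abs(w[...,1]-316)<150)
print(m.sum(),np.percentile(w[m],[0,100],axis=0))
w=np.load("/tmp/top.npy")
p=cv2.imread("pics/top0.png").astype(int); g=(p[...,1]>p[...,2]+20)&(p[...,1]>p[...,0]+5)
g[:, :]&=(abs(w[...,0]-474)<150)&(abs(w[...,1]-316)<150)&(w[...,2]<8)
R=cv2.minAreaRect(w[g][:,:2].astype(np.float32));print("mat green",R)
E
```

```text
(10.15, array([471.9, 301.1, 172.4]), 'yaw', 176.65, array([ 0.4,  1. , -0.8]), 52.7) [ 0.0292  0.9996 -0.0039  0.0037]
(10.2, array([472.5, 299.1, 172.6]), 'yaw', 176.63, array([ 0.2,  0.7, -1.2]), 53.8) [ 0.0294  0.9996 -0.0043  0.0036]
(10.25, array([473. , 297.6, 172.7]), 'yaw', 176.55, array([-0.1, -0.6, -1.3]), 53.4) [ 0.0301  0.9995 -0.0045  0.0036]
(10.4, array([474.3, 295.8, 173.8]), 'yaw', 176.33, array([-0.2, -0.4, -1.8]), 52.9) [ 0.032   0.9995 -0.0039  0.0042]
(10.5, array([474.7, 295.6, 174.3]), 'yaw', 176.29, array([ 0. ,  0.1, -0.4]), 52.9)
32488 [[324.9718081  167.27716705   1.80002709]
 [623.76809653 413.32282974  24.81026012]]
mat green ((478.928955078125, 322.2999267578125), (161.240234375, 219.59681701660156), 73.53429412841797)
```

Emit:
{"name": "play_rows", "arguments": {
  "offset": [
    [3, 21, -30],
    [0, 0, -40],
    [0, 0, -35]
  ],
  "turn": [0, 0, 0]
}}

```text
clock: 10.8
position: [483.2, 317.6, 73.8]
ee_rot: [0.035, 0.999, 0.003, 0.011]
contact_force: [-0.2, 0.4, -1.0]
gripper_width: 52.6
```

```bash
python3 s.py >/dev/null; python3 s.py|tail -1
```

```text
(11.1, array([484. , 319. ,  76.9]), 'yaw', 176.11, array([-0.3, -0. , -0.5]), 52.8) [0.034  0.9993 0.0037 0.0119]
```

Emit:
{"name": "play_rows", "arguments": {
  "offset": [
    [-5, -2, -46]
  ],
  "turn": [0]
}}

```text
clock: 11.2
position: [484.8, 322.5, 38.6]
ee_rot: [0.033, 0.999, 0.011, 0.019]
contact_force: [1.1, 1.7, -2.4]
gripper_width: 53.0
```

```bash
python3 s.py >/dev/null; python3 s.py|tail -1
```

```text
(11.5, array([480.4, 318.3,  33.3]), 'yaw', 176.15, array([ 0.5,  0.4, -1.7]), 52.8) [0.0336 0.9993 0.0052 0.0135]
```

Now down in small steps to contact.

Emit:
{"name": "play_rows", "arguments": {
  "offset": [
    [0, 0, -7],
    [0, 0, -5]
  ],
  "turn": [0, 0]
}}

```text
clock: 11.7
position: [482.5, 320.4, 24.8]
ee_rot: [0.033, 0.999, 0.008, 0.016]
contact_force: [0.3, 0.8, -1.1]
gripper_width: 52.8
```

Emit:
{"name": "play_rows", "arguments": {
  "offset": [
    [0, 0, -2],
    [0, 0, -2]
  ],
  "turn": [0, 0]
}}

```text
clock: 11.9
position: [482.9, 320.9, 21.2]
ee_rot: [0.033, 0.999, 0.009, 0.017]
contact_force: [-0.3, -0.3, -1.4]
gripper_width: 52.8
```

Emit:
{"name": "play_rows", "arguments": {
  "offset": [
    [0, 0, -2],
    [0, 0, -1]
  ],
  "turn": [0, 0]
}}

```text
clock: 12.1
position: [482.9, 320.8, 17.8]
ee_rot: [0.033, 0.999, 0.009, 0.017]
contact_force: [-0.3, 0.3, -1.2]
gripper_width: 52.7
```

Emit:
{"name": "play_rows", "arguments": {
  "offset": [
    [0, 0, -1],
    [0, 0, -1]
  ],
  "turn": [0, 0]
}}

```text
clock: 12.3
position: [483.0, 321.0, 15.9]
ee_rot: [0.033, 0.999, 0.009, 0.017]
contact_force: [-1.5, -0.1, 5.3]
gripper_width: 53.2
```

Emit:
{"name": "play_rows", "arguments": {
  "offset": [
    [0, 0, -1],
    [0, 0, 0]
  ],
  "turn": [0, 0]
}}

```text
clock: 12.5
position: [483.3, 321.3, 16.1]
ee_rot: [0.033, 0.999, 0.009, 0.017]
contact_force: [0.3, 0.1, -0.7]
gripper_width: 52.8
```

Emit:
{"name": "play_rows", "arguments": {
  "offset": [
    [0, 0, -0.5],
    [0, 0, 0],
    [0, 0, 0],
    [0, 0, 0]
  ],
  "turn": [0, 0, 0, 0],
  "grip": 0.75
}}

```text
clock: 12.9
position: [483.5, 321.5, 15.5]
ee_rot: [0.033, 0.999, 0.009, 0.017]
contact_force: [0.7, -0.5, 0.1]
gripper_width: 74.7
```

Emit:
{"name": "play_rows", "arguments": {
  "offset": [
    [0, 0, 25],
    [0, 0, 40],
    [0, 0, 45],
    [0, 0, 40],
    [0, 0, 0]
  ],
  "turn": [0, 0, 0, 0, 0],
  "grip": 0.9
}}

```text
clock: 13.4
position: [482.4, 319.6, 169.0]
ee_rot: [0.033, 0.999, 0.007, 0.016]
contact_force: [-0.6, 0.7, 0.3]
gripper_width: 81.3
```

```bash
python3 s.py|tail -1; python3 - <<'E'
from h import *
p,w=cloud("wrist"); cv2.imwrite("pics/w5.png",p[...,::-1]);print(tcp())
rect(w,"covertop",482,321,60,60,42,70)
p,w=cloud("top");rect(w,"covertop",482,321,60,60,42,70)
E
```

```text
(13.55, array([479.1, 316.9, 162. ]), 'yaw', 176.17, array([0.3, 0.1, 0.3]), 81.3) [0.0334 0.9994 0.0023 0.011 ]
(13.6, array([478.8, 316.5, 161.1]), 'yaw', 176.17, array([ 0.8, -0.5, -0.7]), 80.9)
covertop 8965 [482.9 321.3] [64.5 64. ] 85.8 med [482.8 318.6  54.6]
covertop 847 [481.4 320.8] [64.9 65.2] 85.2 med [481.3 319.6  54.1]
```

View pics/w5.png

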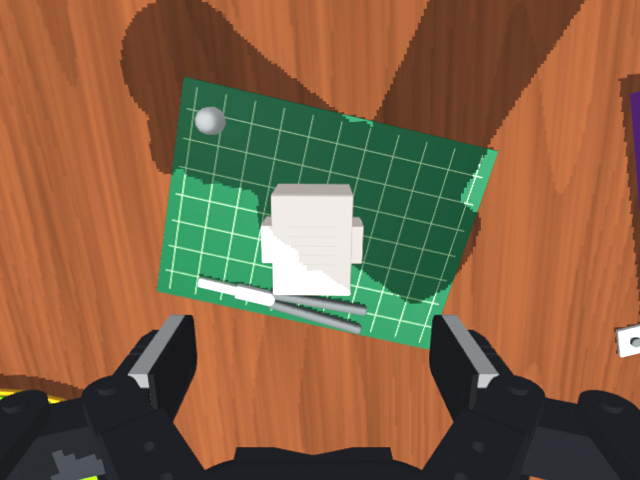

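Cover is standing on the mat with its top at 54.4 mm (expected 55), clear of the snips. Back to the winder for the pack.

Emit:
{"name": "play_rows", "arguments": {
  "offset": [
    [10, -25, 10],
    [16, -44, 5],
    [16, -44, 0],
    [16, -44, 0],
    [16, -44, 0],
    [16, -44, 0],
    [15, -44, 0],
    [8, -20, 0]
  ],
  "turn": [0, 0, 0, 0, 0, 0, 0.008, 0.007],
  "grip": 0.6
}}

```text
clock: 14.45
position: [588.5, -3.1, 161.4]
ee_rot: [0.021, 1.0, -0.006, -0.001]
contact_force: [0.3, 0.9, 0.1]
gripper_width: 68.1
```

```bash
python3 s.py >/dev/null; python3 s.py|tail -1; python3 - <<'E'
from h import *
p,w=cloud("wrist"); print(tcp());cv2.imwrite("pics/w6.png",p[...,::-1])
rect(w,"packtop",600,-12,40,50,70,85); rect(w,"deck",600,20,80,130,43,48)
E
```

```text
(14.75, array([588.3,   1.2, 162.8]), 'yaw', 177.83, array([-0.2, -0.2,  0.2]), 68.4) [ 1.890e-02  9.998e-01 -5.100e-03  4.000e-04]
(14.8, array([588.5,   1.5, 163.1]), 'yaw', 177.86, array([-0. ,  0.5, -0.2]), 68.6)
packtop 3019 [600.4 -12.6] [39.8 23.5] 87.8 med [600.1 -13.9  77.7]
deck 34508 [603.   33.3] [208.2 104.6] 87.3 med [598.2  14.8  45.7]
```

Emit:
{"name": "play_rows", "arguments": {
  "offset": [
    [12, -14, -20]
  ],
  "turn": [-0.006]
}}

```text
clock: 14.9
position: [601.7, -10.1, 146.1]
ee_rot: [0.019, 1.0, -0.004, 0.004]
contact_force: [1.1, -0.2, 0.9]
gripper_width: 68.4
```

```bash
python3 s.py >/dev/null; python3 s.py|tail -1
```

```text
(15.2, array([600.5, -11.7, 143.9]), 'yaw', 177.59, array([ 0.1, -0.1,  0.6]), 68.3) [ 0.021   0.9998 -0.005   0.0012]
```

Emit:
{"name": "play_rows", "arguments": {
  "offset": [
    [0, 0, -48]
  ],
  "turn": [0]
}}

```text
clock: 15.3
position: [606.4, -10.1, 103.1]
ee_rot: [0.02, 1.0, -0.004, 0.01]
contact_force: [1.6, -0.0, -1.0]
gripper_width: 68.2
```

```bash
python3 s.py >/dev/null; python3 s.py|tail -1
```

```text
(15.6, array([601.8, -11.3,  98. ]), 'yaw', 177.65, array([-0.1, -0.1,  1.1]), 68.4) [ 0.0205  0.9998 -0.0049  0.0028]
```

Emit:
{"name": "play_rows", "arguments": {
  "offset": [
    [-1.4, -1, -47]
  ],
  "turn": [0]
}}

```text
clock: 15.7
position: [607.6, -11.0, 59.0]
ee_rot: [0.019, 1.0, -0.003, 0.012]
contact_force: [1.1, -0.1, 0.3]
gripper_width: 68.5
```

```bash
python3 s.py >/dev/null; python3 s.py|tail -1
```

```text
(16.0, array([602. , -12.1,  53.4]), 'yaw', 177.68, array([-0.2, -0.2,  0.2]), 68.3) [ 0.0202  0.9998 -0.0047  0.0048]
```

Emit:
{"name": "play_rows", "arguments": {
  "offset": [
    [0, 0, 0],
    [0, 0, 0],
    [0, 0, 0],
    [0, 0, 0],
    [0, 0, 0],
    [0, 0, 0]
  ],
  "turn": [0, 0, 0, 0, 0, 0],
  "grip": -1
}}

```text
clock: 16.6
position: [603.7, -11.7, 58.4]
ee_rot: [0.02, 1.0, -0.004, 0.008]
contact_force: [-0.2, 0.2, -0.2]
gripper_width: 22.8
```

Grip came up higher than wanted (TCP 58), so I'll reopen and regrip lower.

Emit:
{"name": "play_rows", "arguments": {
  "offset": [
    [0, 0, 0],
    [0, 0, 0]
  ],
  "turn": [0, 0],
  "grip": 0
}}

```text
clock: 16.8
position: [604.4, -11.7, 58.6]
ee_rot: [0.02, 1.0, -0.004, 0.009]
contact_force: [0.3, -1.0, -0.2]
gripper_width: 42.8
```

Emit:
{"name": "play_rows", "arguments": {
  "offset": [
    [-3, -1, -9]
  ],
  "turn": [0]
}}

```text
clock: 16.9
position: [603.1, -12.4, 50.6]
ee_rot: [0.02, 1.0, -0.004, 0.011]
contact_force: [-0.1, 0.9, -0.8]
gripper_width: 42.7
```

```bash
python3 s.py >/dev/null; python3 s.py>/dev/null; python3 s.py|tail -2
```

```text
(17.3, array([601.6, -12.7,  49.7]), 'yaw', 177.72, array([-0.2, -0.1, -0.4]), 42.7) [ 0.0199  0.9998 -0.0039  0.0088]
(17.35, array([601.6, -12.7,  49.7]), 'yaw', 177.71, array([ 0.9, -0.2, -0.1]), 42.9) [ 0.0199  0.9998 -0.0039  0.0087]
```

Emit:
{"name": "play_rows", "arguments": {
  "offset": [
    [-1, 0, 0],
    [0, 0, 0],
    [0, 0, 0],
    [0, 0, 0]
  ],
  "turn": [0, 0, 0, 0],
  "grip": -1
}}

```text
clock: 17.75
position: [600.7, -12.6, 50.1]
ee_rot: [0.02, 1.0, -0.004, 0.009]
contact_force: [1.4, -0.3, 0.4]
gripper_width: 22.4
```

Emit:
{"name": "play_rows", "arguments": {
  "offset": [
    [0, 0, 5],
    [0, 0, 10]
  ],
  "turn": [0, 0]
}}

```text
clock: 17.95
position: [599.4, -12.8, 64.1]
ee_rot: [0.02, 1.0, -0.004, 0.007]
contact_force: [-0.7, -0.2, -0.7]
gripper_width: 22.5
```

Emit:
{"name": "play_rows", "arguments": {
  "offset": [
    [0, 0, 15],
    [0, 0, 20],
    [0, 0, 25],
    [0, 0, 25],
    [0, 0, 15]
  ],
  "turn": [0, 0, 0, 0, 0]
}}

```text
clock: 18.45
position: [598.5, -13.1, 169.7]
ee_rot: [0.02, 1.0, -0.004, 0.007]
contact_force: [-0.3, 1.7, -2.0]
gripper_width: 22.7
```

```bash
python3 s.py >/dev/null; python3 s.py|tail -1; python3 - <<'E'
from h import *
p,w=cloud("wrist"); t=tcp();print(t);cv2.imwrite("pics/w7.png",p[...,::-1])
x,y,z=t[1];rect(w,"pack",x,y,15,30,z+20,z+36)
w=np.load("/tmp/top.npy");im=cv2.imread("pics/top0.png")
m=(abs(w[...,0]-464)<60)&(abs(w[...,1]+290)<60)&(w[...,2]>39)&(w[...,2]<44)
print("holes");mm=(abs(w[...,0]-464)<30)&(abs(w[...,1]+290)<30)&(w[...,2]<36)
p=w[mm];print(len(p),np.round(np.percentile(p,[2,50,98],axis=0),1))
E
```

```text
(18.75, array([596.8, -13.2, 165.4]), 'yaw', 177.66, array([ 0.7,  0.3, -2.1]), 22.7) [ 0.0204  0.9998 -0.0047  0.0036]
(18.8, array([596.9, -13.3, 165.3]), 'yaw', 177.66, array([ 0.1,  0.6, -0.9]), 22.4)
pack 9960 [597.6 -13.5] [40.5 30. ] 86.2 med [596.9 -17.7 193.1]
holes
235 [[ 452.7 -313.     8.3]
 [ 465.6 -298.8   11.9]
 [ 477.1 -279.6   34.3]]
```

Emit:
{"name": "play_rows", "arguments": {
  "offset": [
    [-15, -20, 0],
    [-26, -40, 0],
    [-26, -40, 0],
    [-26, -40, 0],
    [-20, -30, 0],
    [-8, -15, 0]
  ],
  "turn": [0, 0, 0, 0, 0, 0]
}}

```text
clock: 19.4
position: [469.4, -200.9, 157.8]
ee_rot: [0.017, 1.0, -0.005, -0.003]
contact_force: [0.4, 0.6, -0.8]
gripper_width: 22.4
```

```bash
python3 s.py >/dev/null; python3 s.py|tail -2; python3 - <<'E'
from h import *
p,w=cloud("wrist"); t=tcp();print(t);cv2.imwrite("pics/w8.png",p[...,::-1]);np.save("/tmp/w8.npy",w)
rect(w,"charger",464,-295,80,80,39,44)
m=(abs(w[...,0]-464)<32)&(abs(w[...,1]+295)<32)&(w[...,2]<37)
q=w[m];print(len(q),np.round(np.percentile(q,[1,50,99],axis=0),1),cv2.minAreaRect(q[:,:2].astype(np.float32)))
E
```

```text
(19.65, array([ 472.5, -198.9,  158.4]), 'yaw', 178.19, array([-1. ,  0. , -1.6]), 22.6) [ 0.0158  0.9999 -0.0052 -0.0015]
(19.7, array([ 472.8, -198.6,  158.5]), 'yaw', 178.23, array([-0.2, -0.6, -0.9]), 22.4) [ 0.0155  0.9999 -0.0052 -0.0014]
(19.75, array([ 472.8, -198.5,  158.6]), 'yaw', 178.25, array([-1. ,  0.1, -0.6]), 22.3)
charger 20074 [ 465.6 -290.3] [88.8 84.5] 87.5 med [ 465.5 -293.4   41.8]
3463 [[ 451.9 -313.7    9.9]
 [ 465.2 -294.7   11.9]
 [ 479.  -271.4   35.8]] ((465.4969787597656, -292.3085632324219), (42.58082580566406, 26.216197967529297), 87.49126434326172)
```

View pics/w8.png

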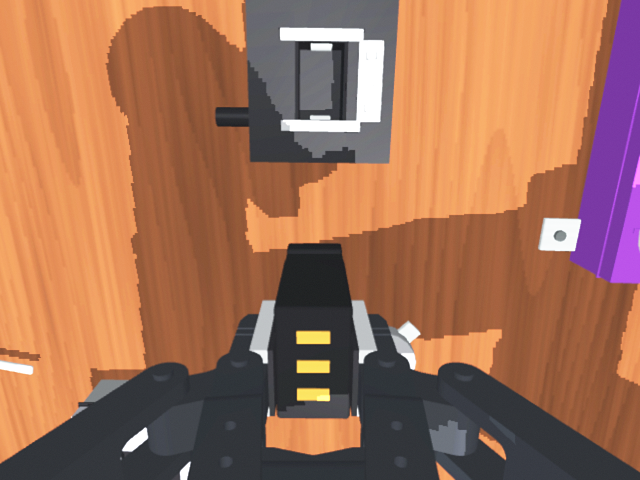

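```bash
python3 - <<'E'
from h import *
w=np.load("/tmp/w8.npy")
for z0,z1 in((184,189),(182,192)):
    rect(w,"top",472.8,-198.6,11,40,z0,z1)
m=(abs(w[...,0]-472.8)<9)&(w[...,1]<-205)&(w[...,1]>-230)&(w[...,2]>125)&(w[...,2]<183)
q=w[m];A=np.c_[q[:,[0,2]],np.ones(len(q))];print(len(q),"front face y=a x+b z+c",np.linalg.lstsq(A,q[:,1],rcond=None)[0],np.median(q,0))
E
```

```text
top 8121 [ 472.8 -198.9] [40.1 22. ] 90.0 med [ 472.8 -200.7  186.2]
top 8349 [ 472.8 -199.1] [40.5 22. ] 90.0 med [ 472.8 -201.   186.2]
2798 front face y=a x+b z+c [-3.10860045e-02 -2.14692449e-02 -1.99902500e+02] [ 472.77100821 -218.19270925  161.78012036]
```

Emit:
{"name": "play_rows", "arguments": {
  "offset": [
    [-2, -25, 0],
    [-3, -40, 0],
    [-2, -20, 0]
  ],
  "turn": [-0.006, -0.006, 0]
}}

```text
clock: 20.05
position: [468.7, -281.1, 158.5]
ee_rot: [0.016, 1.0, -0.005, -0.001]
contact_force: [0.5, 0.2, -0.9]
gripper_width: 22.6
```

```bash
python3 s.py >/dev/null; python3 s.py|tail -2
```

```text
(20.3, array([ 468.1, -279.3,  158.4]), 'yaw', 178.16, array([-0.5, -0.4, -0.4]), 22.4) [ 0.016   0.9999 -0.0048 -0.0013]
(20.35, array([ 468.1, -279.1,  158.6]), 'yaw', 178.19, array([-0. , -0.7, -1.2]), 22.6) [ 0.0158  0.9999 -0.0048 -0.0012]
```

Emit:
{"name": "play_rows", "arguments": {
  "offset": [
    [-2.6, -14, -15]
  ],
  "turn": [-0.012]
}}

```text
clock: 20.45
position: [467.6, -292.0, 145.6]
ee_rot: [0.02, 1.0, -0.006, 0.001]
contact_force: [0.3, 0.1, -0.6]
gripper_width: 22.5
```

```bash
python3 s.py >/dev/null; python3 s.py|tail -1
```

```text
(20.75, array([ 466. , -292.6,  144.2]), 'yaw', 177.57, array([-0.2,  0.3, -0.4]), 22.4) [ 2.120e-02  9.998e-01 -5.000e-03 -8.000e-04]
```

Emit:
{"name": "play_rows", "arguments": {
  "offset": [
    [0, 0, -48]
  ],
  "turn": [0]
}}

```text
clock: 20.85
position: [472.2, -294.3, 102.6]
ee_rot: [0.02, 1.0, -0.008, 0.008]
contact_force: [2.2, -0.2, -2.2]
gripper_width: 22.5
```

```bash
python3 s.py >/dev/null;python3 s.py >/dev/null; python3 s.py|tail -1
```

```text
(21.3, array([ 467.1, -292.9,   97.9]), 'yaw', 177.58, array([-0. , -0.3, -0.3]), 22.5) [ 2.110e-02  9.998e-01 -5.600e-03  8.000e-04]
```

Emit:
{"name": "play_rows", "arguments": {
  "offset": [
    [-1.8, 0, -12]
  ],
  "turn": [0]
}}

```text
clock: 21.4
position: [467.1, -293.6, 88.0]
ee_rot: [0.021, 1.0, -0.007, 0.004]
contact_force: [-0.0, -0.1, -1.9]
gripper_width: 22.2
```

```bash
python3 s.py >/dev/null;python3 s.py >/dev/null; python3 s.py|tail -1; python3 - <<'E'
from h import *
w=cloud("wrist")[1]; x,y,z=tcp()[1]
rect(w,"top",x,y,11,40,z+24,z+32)
rect(w,"charger",464,-295,80,80,39,44)
E
```

```text
(21.85, array([ 465.4, -293. ,   86. ]), 'yaw', 177.59, array([ 0.5,  0.1, -0.3]), 22.4) [ 2.100e-02  9.998e-01 -5.600e-03  9.000e-04]
top 8264 [ 465.4 -293.1] [41. 22.] 90.0 med [ 465.4 -295.4  113.7]
charger 18874 [ 465.4 -296.5] [83.6 84.5] 87.3 med [ 464.1 -315.5   41.8]
```

Aligned. Into the mouth with small steps, watching the force.

Emit:
{"name": "play_rows", "arguments": {
  "offset": [
    [0, 0, -5],
    [0, 0, -3]
  ],
  "turn": [0, 0]
}}

```text
clock: 22.1
position: [465.8, -293.1, 78.0]
ee_rot: [0.021, 1.0, -0.006, 0.002]
contact_force: [0.2, -0.1, -1.1]
gripper_width: 22.8
```

Emit:
{"name": "play_rows", "arguments": {
  "offset": [
    [-0.5, 0, -3],
    [0, 0, -2]
  ],
  "turn": [0, 0]
}}

```text
clock: 22.3
position: [465.2, -292.9, 72.5]
ee_rot: [0.021, 1.0, -0.006, 0.001]
contact_force: [-0.8, 3.8, 5.4]
gripper_width: 22.6
```

Emit:
{"name": "play_rows", "arguments": {
  "offset": [
    [-0.5, 0, -3],
    [0, 0, -2]
  ],
  "turn": [0, 0]
}}

```text
clock: 22.5
position: [465.8, -292.8, 68.9]
ee_rot: [0.02, 1.0, -0.006, 0.002]
contact_force: [-1.3, 0.9, 6.4]
gripper_width: 22.8
```

Emit:
{"name": "play_rows", "arguments": {
  "offset": [
    [0, 0, -3],
    [0, 0, -3]
  ],
  "turn": [0, 0]
}}

```text
clock: 22.7
position: [466.6, -293.0, 64.8]
ee_rot: [0.02, 1.0, -0.007, 0.003]
contact_force: [-2.5, 2.0, 6.6]
gripper_width: 22.8
```

Emit:
{"name": "play_rows", "arguments": {
  "offset": [
    [0, 0, -3],
    [0, 0, -3]
  ],
  "turn": [0, 0]
}}

```text
clock: 22.9
position: [466.6, -293.0, 60.3]
ee_rot: [0.02, 1.0, -0.007, 0.003]
contact_force: [-1.3, 1.2, 6.6]
gripper_width: 22.8
```

Emit:
{"name": "play_rows", "arguments": {
  "offset": [
    [-0.5, 0, -3],
    [0, 0, -3]
  ],
  "turn": [0, 0]
}}

```text
clock: 23.1
position: [466.5, -292.9, 55.6]
ee_rot: [0.019, 1.0, -0.007, 0.004]
contact_force: [-0.3, 2.6, 2.0]
gripper_width: 22.7
```

Emit:
{"name": "play_rows", "arguments": {
  "offset": [
    [0, 0, -2],
    [0, 0, -2]
  ],
  "turn": [0, 0]
}}

```text
clock: 23.3
position: [466.5, -292.6, 51.9]
ee_rot: [0.019, 1.0, -0.007, 0.004]
contact_force: [-4.7, 4.7, 18.7]
gripper_width: 22.8
```

```bash
python3 - <<'E'
from h import *
w=cloud("wrist")[1]; t=tcp();print(t);x,y,z=t[1]
rect(w,"top",x,y,11,40,z+18,z+36)
E
```

```text
(23.35, array([ 466.4, -292.5,   52. ]), 'yaw', 177.82, array([-2.3,  2.2,  7.3]), 22.6)
top 8886 [ 466.4 -292.5] [41.1 22. ] 90.0 med [ 466.3 -296.    79.6]
```

Emit:
{"name": "play_rows", "arguments": {
  "offset": [
    [0, 0, -2],
    [0, 0, -1]
  ],
  "turn": [0, 0]
}}

```text
clock: 23.55
position: [466.5, -292.6, 52.0]
ee_rot: [0.018, 1.0, -0.008, 0.003]
contact_force: [-2.4, 3.5, 4.2]
gripper_width: 22.4
```

Emit:
{"name": "play_rows", "arguments": {
  "offset": [
    [0, 0, 0],
    [0, 0, 0],
    [0, 0, 0],
    [0, 0, 0]
  ],
  "turn": [0, 0, 0, 0],
  "grip": 0.4
}}

```text
clock: 23.95
position: [467.0, -293.5, 51.5]
ee_rot: [0.018, 1.0, -0.008, 0.004]
contact_force: [0.1, 0.9, -0.3]
gripper_width: 59.6
```

Emit:
{"name": "play_rows", "arguments": {
  "offset": [
    [0, 0, 20],
    [0, 0, 35],
    [0, 0, 40],
    [0, 0, 20],
    [0, 0, 0]
  ],
  "turn": [0, 0, 0, 0, 0]
}}

```text
clock: 24.45
position: [465.2, -293.8, 167.7]
ee_rot: [0.018, 1.0, -0.008, 0.001]
contact_force: [-0.5, -1.3, 0.1]
gripper_width: 59.9
```

```bash
python3 s.py>/dev/null; python3 s.py|tail -1; python3 - <<'E'
from h import *
p,w=cloud("wrist");cv2.imwrite("pics/w9.png",p[...,::-1]);print(tcp())
rect(w,"packtop",466,-293,30,40,70,90);rect(w,"charger",464,-295,80,80,39,44)
m=(abs(w[...,0]-466)<9)&(abs(w[...,1]+293)<16)&(w[...,2]>70);q=w[m];print(np.linalg.lstsq(np.c_[q[:,:2],np.ones(len(q))],q[:,2],rcond=None)[0])
p,w=cloud("top");cv2.imwrite("pics/t9.png",p[...,::-1]);rect(w,"cover",482,321,60,60,42,70);rect(w,"packtop",466,-293,30,40,70,90)
E
```

```text
(24.75, array([ 462.6, -292.7,  163.1]), 'yaw', 177.86, array([0.8, 0.2, 1.1]), 59.8) [ 0.0186  0.9998 -0.0063 -0.0038]
(24.8, array([ 462.8, -292.8,  163.3]), 'yaw', 177.87, array([-0.1, -0.2,  0.2]), 59.6)
packtop 2973 [ 466.6 -292.6] [39.7 23.5] 88.0 med [ 466.5 -294.3   79.7]
charger 14505 [ 465.6 -291.7] [92.8 84.2] 87.5 med [ 464.2 -299.9   41.8]
[ 4.24531213e-02 -6.62122518e+00 -1.82188557e+03]
cover 840 [481.4 321.1] [65.2 64.9] 85.1 med [481.3 319.7  54.1]
packtop 18 [ 464.  -310.3] [22.3  3.6] 2.3 med [ 467.  -310.6   79. ]
```

View pics/t9.png

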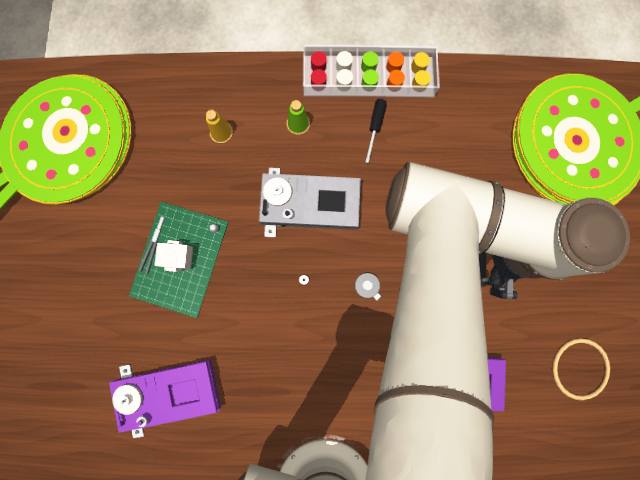

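The picture shows the cover standing on the mat at (173,256), the winder's bay empty at (332,201), and the other items where they were. The pack top is at 79.7 mm (80 expected when home), about 1 mm off centre. Handing in.

```bash
python3 -c "
from bench import arm
print(arm.job_done())"
```

```text
the job is handed in; nothing more can be done
None
```

The job is handed in at about 25 s of the 64 s allowed: the cover stands on the mat and the pack is in the charger. The system gave no verdict, so this rests on my own last checks.

**What I did**
- I pinched the cover's tabs by closing the jaws in small steps to about 53 mm. It came free with only its own weight (about 1 N) on the wrist, so there was no prying.
- I set the cover down at about (482, 321), near the middle of the mat, and let go.
- My first grip on the pack came out too high, so I reopened and gripped lower before lifting it.
- I pushed the pack into the charger in 2–3 mm steps. The highest wrist force I read was 18.7 N, when it reached the bottom.

**Last checks**
- **Cover:** its top is at about 54 mm, where 55 mm is expected when it stands on its hooks. It is released and close to the snips, but not resting on them.
- **Pack:** its top is at 79.7 mm, where 80 mm means it is home, and it is about 1 mm off the pocket's centre.
- **Bystanders:** all the listed items look unmoved in the final top picture; I did not measure them.
- **Robot:** the gripper is open and well clear, touching nothing.

**Checks that failed**
- A final fit to measure the pack's tilt gave a meaningless result because stray points got in. I judged it upright from the top outline (39.7 x 23.5 mm) and height.
- The last top-camera reading of the pack was mostly blocked by the arm, so its position comes from the wrist camera alone.

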